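# Make the bench grinder safe before a wheel change

## Task

The bench grinder is about to get a new wheel, so make it safe at its control box: press the red stop button fully in and let it go, then switch the black mains rocker off by pushing down the end that stands proud, and only then try the green start button, pressing it fully in and letting it come back, to prove the machine is dead. Do not press start while the mains is still on, and leave the rocker off. Everything is just pressed: leave the new wheel, wrench, flange and spray can where they are.

Things in the scene. Friction and masses are not known exactly. Their poses are not given: they have to be found in the camera images.
- station: Fixed grey control box, 110 (its x) by 230 (its y) by 72 mm high; a blue bench grinder stands beside it at x -15 to 205, y 175 to 515 mm, 275 mm high. Origin on the bench under the middle of the box, z up, -x is the operator's side. Stop, mains and start sit on the lid in a row at x 0 and y -66, 0, 66 mm, turned as the box is; which has which place changes from run to run.
- stop_top (a point): Top centre of the red stop button: a mushroom head 40 mm across on a yellow plate, 32 mm above the lid; its highest flat is 24 mm across. Moves with the button. Pressed straight down.
- stop (a joint): Travel of the red stop button in m: 0 out, 0.006 fully in. It springs back when released; about 1.5 N starts it and 5 N holds it fully in.
- start_top (a point): Top centre of the green start button: a flat round cap 30 mm across in a steel collar, 20 mm above the lid and 10 mm above the collar. Moves with the button. Pressed straight down.
- start (a joint): Travel of the green start button in m: 0 out, 0.006 fully in. It springs back when released; about 1.2 N starts it and 4 N holds it fully in.
- mains_off_end (a point): Point on the off end of the black V-shaped mains rocker (the end towards the box's -x, with a white ring; the on end has a white bar), midway across, 17 mm from the valley. Each half is 24 mm long (box x), 30 mm wide. While on, the off half slopes up and this point is 20 mm above the lid, 14 mm to -x of the row; pushed off, the half lies level, 14 mm above the lid, 8 above its frame.
- mains (a joint): Angle of the mains rocker in rad: 0 fully on, 0.4 fully off. It snaps over the middle (0.2) and stays where it is left; about 4 N down on its proud end starts it.
- new_wheel: Loose new grinding wheel lying flat, 150 mm across, 20 mm thick, off-white with a blue centre label. Origin at the centre of its underside. To be left alone.
- wrench: Loose steel wrench, 180 mm long, lying flat in front of the box, roughly along its length. Origin midway along it, on the bench. To be left alone.
- flange: Loose steel wheel flange, 54 mm across, 22 mm high with its 28 mm hub up. Origin at the centre of its underside. To be left alone.
- spray_can: Loose upright spray can, 52 mm across, 130 mm high, red label and white cap. Origin at the centre of its underside. To be left alone.

How it is judged:
On the way, in this order (a step that is already met when the one before it is completed fails the run):
1. the red stop button is pressed in, with the rocker still on and start untouched (value of joint stop above 0.0045 m and value of joint mains below 0.1 rad and value of joint start below 0.0015 m), for 0.05 s.
2. the mains rocker is switched off, with the stop button let go (value of joint mains above 0.33 rad and value of joint each of stop, start below 0.0015 m), for 0.05 s.
3. the green start button is pressed in with the mains off (value of joint start above 0.0045 m and value of joint mains above 0.33 rad), for 0.05 s.
At the end, for the whole second after the job is handed in: the mains rocker rests off (joint above 0.33 rad), the stop and start buttons are both back out (within 1.5 mm), and the new wheel, wrench, flange and spray can are within 20 mm of where they were, the can upright (all of step 2 and distance of each of new_wheel, wrench, flange, spray_can from where it was at the start of the episode below 0.02 m and angle between spray_can's own z axis and vertical below 0.2 rad); the robot touches nothing.
It fails at once if the start button is pressed (over 3 mm) while the mains rocker is not off (value of joint start above 0.003 m and value of joint mains below 0.3 rad).
It fails at once if the new wheel, wrench, flange or spray can is lifted, carried or pushed over 20 mm (distance of any of new_wheel, wrench, flange, spray_can from where it was at the start of the episode above 0.02 m).
It also fails if it takes over 42 s, if anything falls off the work surface, if the arm or the gripper's body presses on something with over 40 N, if the wrist force passes 120 N, or if a joint passes its speed limit or range.

## Robot

A 6-joint arm with a two-finger parallel gripper is mounted at the origin on the work surface. World frame = base frame: x ahead of the robot, y to its left, z up, the work surface at z = 0. Lengths are in m, angles in rad, forces in N, time in s.
With the tool pointing down it reaches from about 0.35 to 0.85 m from the base axis. Payload 8.1 kg.
Tool frame: the origin (TCP) lies at the very end of the fingers, on their centre line; the grasp point (between the pads) lies 19 mm behind it; z points along the fingers, y is the line along which they close (so a half turn about z gives the same grasp; the last joint's range is limited). The gripper opens to 93 mm and grips with 3 to 60 N. Pads are 15 mm wide; open, the fingers measure 128 mm over their backs; the gripper's body (75 mm by 188 mm) begins 65 mm behind the grasp point.
Start: joints at [-1.388, 0.13, 1.488, -0, 1.523, -0.085], TCP at [0.159, -0.579, 0.187] pointing down, gripper open.
Joint ranges: [-2.96, 2.96], [-0.89, 2.26], [0.02, 2.5], [-1.34, 4.48], [0, 2.73], [-2.66, 2.66]. Speed limits (rad/s): [2.39, 2.39, 2.79, 3.14, 3.14, 3.14].

## Interface

Orientations are given as a rotation vector (axis times angle).
In Python, from plant import robot, imaging gives the robot as it stands.
- The arm moves only by the tool jog_arm, never from a script. Its argument "rows" is a list of rows, each a list of 2 entries, a list of its own where there are three numbers: the shift along the tool's x, y, z each as a share of 0.2 m, from -1 to 1, then the turn, a rotation vector about the tool's x, y, z each as a share of pi/2 rad, from -1 to 1. A call has 1 to 5 rows; each row is the pose to reach, as a shift and turn from the pose commanded when the call began, along the tool's axes at that moment; what a row does not reach only later rows make up. A row lasts 1/10 s, in which the tool goes at most 50 mm and 8.59 degrees, less where a joint would pass 70% of its speed; a pose out of reach is approached as far as the arm can. A call with a number of a shift or a turn outside -1 to 1 is refused whole. A call with a gripper value outside its range is refused whole. "hand" is the closure, from -1 (fully open) to 1 (shut), set as the call begins (left out, the last holds). The fingers move at their own pace and stop on an object; "squeeze" is the grip in N (left out, the last holds). Time passes only in rows, so rows that repeat a pose let the fingers close. It gives the time, the measured TCP pose, the force, the opening and the grip force at its end, in the units of the state.
- robot.read_state(): the state, without advancing time (a new reading comes with each control period).
- imaging.read_camera(name): name is "scene" or "top"; returns a dict with "frame" (420x560x3 uint8, red, green, blue), "vertical_fov" (degrees; the focal length in pixels is half the picture's height over the tangent of half this angle, whatever the lens; pixels are square), "cx", "cy" (the principal point, pixels), "k1" (the pictures are not rectified: a ray, as slopes to the right and down, at radius r is drawn at 1 + k1 r^2 times it, then the intrinsics apply), "R" (3x3) and "t" (3): a world point X has camera coordinates R X + t. Camera axes: x right, y down, z forward; pixel columns grow to the right and rows downward; lengths in m; the calibration is good to about 2 mm. A picture is of the moment at which its call begins. There is no depth.
- robot.close_job(): hands the job in; it is judged then, once.
The state is a dict: "t": time; "q": joint angles; "dq": joint speeds; "joint_torque": joint torques, N m; "tool_pos": TCP position; "orientation": TCP orientation; "force": force on the tool from outside, world axes, zero at the start; "wrist_torque": the same for the moment, N m; "opening": finger opening in m; "gripper_force": force on a finger pad.
Only numpy, scipy, OpenCV 4.12 (cv2) and the standard library are available. Lean on these libraries where they do the work, as an engineer would, in place of code of your own. Each camera call takes 0.05 s, during which the arm holds its last target. There are 200 camera calls.

## Working session

There is one attempt and no reset: what is moved stays moved. The work goes in short steps, Python scripts to look and compute and a tool call to move; the robot and the scene stay as the last step left them, time stands still between calls to the robot, and variables do not carry over. Pictures are saved under pics/ and viewed, at most 10 in all, crops included, and the job is handed in when it is done.

Besides the shell and the picture viewer there is one more tool, called after "Request:" by a JSON object that holds its "fn" and its "kwargs". jog_arm: Moves the arm, as the interface text tells. Its arguments: {"type":"object","properties":{"rows":{"type":"array"},"hand":{"type":"number"},"squeeze":{"type":"number"}},"required":["rows"]}

```bash
mkdir -p pics; cat > h.py <<'E'
import numpy as np, cv2
from plant import robot, imaging
def load(n): return np.load(f'pics/{n}.npy',allow_pickle=True).item()
def snap(n,tag):
    c=imaging.read_camera(n); np.save(f'pics/{tag}.npy',c,allow_pickle=True)
    cv2.imwrite(f'pics/{tag}.png',cv2.cvtColor(c['frame'],cv2.COLOR_RGB2BGR)); return c
def ray(c,u,v):
    f=c['frame'].shape[0]/2/np.tan(np.radians(c['vertical_fov'])/2)
    d=np.array([(u-c['cx'])/f,(v-c['cy'])/f]); s=d.copy()
    for _ in range(30): s=d/(1+c['k1']*(s@s))
    R=np.array(c['R']);t=np.array(c['t']); return -R.T@t, R.T@np.array([*s,1])
def onz(c,u,v,z):
    o,d=ray(c,u,v); return o+d*(z-o[2])/d[2]
E
python3 - <<'E'
from h import *
for n in('scene','top'):
    c=snap(n,n+'0'); print(n,c['vertical_fov'],c['cx'],c['cy'],c['k1'],-np.array(c['R']).T@c['t'])
s=robot.read_state(); print(s['t'],s['tool_pos'],s['orientation'],s['opening'])
E
```

```text
scene 52.14234588247403 283.0773179307121 209.09047895299534 -0.07406119595383807 [ 0.84370589 -0.42579265  0.75260822]
top 49.86056083269896 276.3822424693179 209.61093675910044 -0.14211146172022618 [ 0.46488406 -0.12646786  0.92362818]
0.1 [ 0.15868112 -0.57806917  0.1862964 ] [-3.11184692e+00 -4.19180559e-01  1.30017068e-04] 0.09305171300728311
```

View pics/scene0.png

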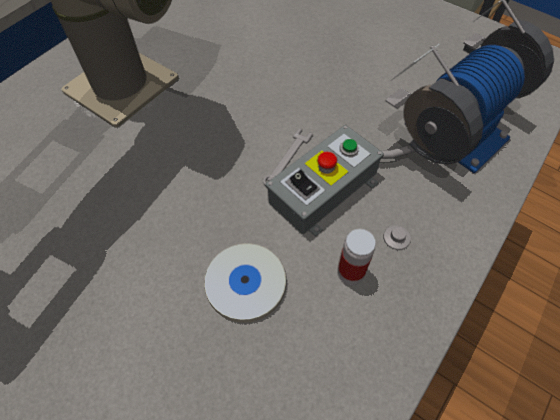

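View pics/top0.png

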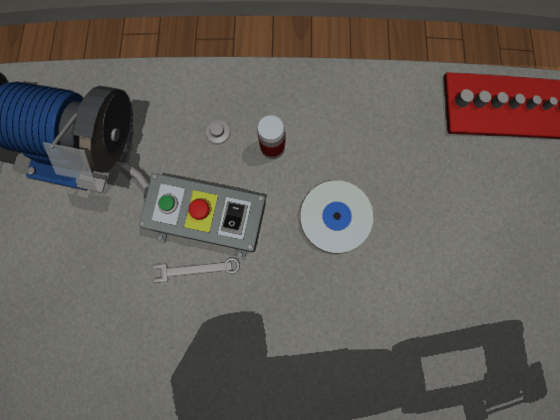

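The scene view shows mains (303,183), stop (327,160) and start (350,147). In the top view they are at (235,216), (199,209) and (167,204). The spray can and flange lie behind the box, the wrench in front of it.

```bash
python3 - <<'E'
from h import *
def blob(m,near):
    n,l,s,ce=cv2.connectedComponentsWithStats(m.astype(np.uint8))
    k=min([i for i in range(1,n) if s[i,4]>25],key=lambda i:np.hypot(*(ce[i]-near))); return ce[k],s[k,4]
P={'top':dict(g=(167,204),r=(199,209),m=(235,216)),'scene':dict(g=(350,147),r=(327,160),m=(303,183))}
for n in P:
    c=load(n+'0'); h=cv2.cvtColor(c['frame'],cv2.COLOR_RGB2HSV); H,S,V=[h[...,i].astype(int) for i in range(3)]
    M=dict(g=((H>45)&(H<90)&(S>110),.089),r=(((H<8)|(H>172))&(S>150),.098),m=((V<60),.084))
    M['y']=((H>22)&(H<35)&(S>150),.073)
    for k,(m,z) in M.items():
        ce,a=blob(m,P[n].get(k,P[n]['r'])); print(n,k,ce.round(1),a,onz(c,*ce,z).round(4))
    if n=='top':
        # lid: grey-green vs bench; show enlarged crop
        cv2.imwrite('pics/crop.png',cv2.resize(cv2.cvtColor(c['frame'][160:265,130:280],cv2.COLOR_RGB2BGR),None,fx=5,fy=5,interpolation=cv2.INTER_CUBIC))
E
```

```text
top g [166.1 202.4] 170 [0.6116 0.1033 0.089 ]
top r [198.6 208.8] 314 [0.5992 0.0381 0.098 ]
top m [233.6 215.7] 367 [ 0.5895 -0.0264  0.084 ]
top y [202.  212.3] 549 [0.5965 0.0361 0.073 ]
scene g [349.4 145. ] 143 [0.6117 0.1045 0.089 ]
scene r [327.  159.9] 255 [0.6    0.0395 0.098 ]
scene m [303.  183.5] 318 [ 0.5894 -0.0255  0.084 ]
scene y [326.4 170. ] 443 [0.6036 0.0354 0.073 ]
```

View pics/crop.png

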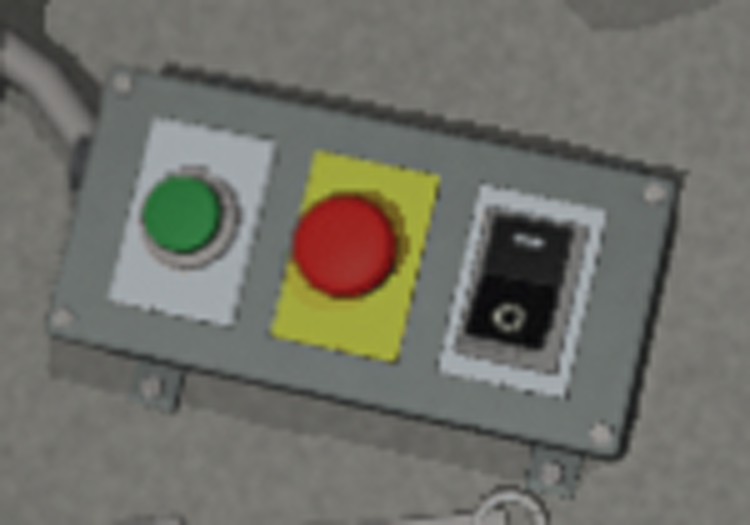

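Mains is on the right (-y), stop in the middle, start at +y, and the box yaw is about -0.18. I'll travel with the fingers shut first.

Request:
{"fn": "jog_arm", "kwargs": {"rows": [[[0.95,-0.77,0],[0,0,0]],[[0.95,-0.77,0],[0,0,0]],[[0.95,-0.77,0],[0,0,0]],[[0.95,-0.77,0],[0,0,0]],[[0.95,-0.77,0],[0,0,0]]], "hand": 1}}

```text
t: 0.6
tool_pos: [0.302, -0.3776, 0.1868]
orientation: [-3.113, -0.419, 0.0]
force: [0.9, -0.2, -0.2]
opening: 0.0573
gripper_force: 0.0
```

Request:
{"fn": "jog_arm", "kwargs": {"rows": [[[0.95,-0.77,0],[0,0,0]],[[0.95,-0.77,0],[0,0,0]],[[0.95,-0.77,0],[0,0,0]],[[0.95,-0.77,0],[0,0,0]],[[0.95,-0.77,0],[0,0,0]]]}}

```text
t: 1.1
tool_pos: [0.4445, -0.1788, 0.187]
orientation: [-3.113, -0.42, 0.0]
force: [0.9, -0.8, 0.0]
opening: 0.0178
gripper_force: 0.0
```

```bash
cat > go.py <<'E'
import sys
from h import *
from scipy.spatial.transform import Rotation as Ro
x,y,z,yaw=map(float,sys.argv[1:5]); s=robot.read_state()
R=Ro.from_rotvec(s['orientation']); T=Ro.from_euler('z',yaw)*Ro.from_euler('x',np.pi)
p=s['tool_pos']; print('t',s['t'],'pos',np.round(p,4),'F',np.round(s['force'],2),'open',round(s['opening'],4),'q',np.round(s['q'],2))
print('shift',(R.inv().apply(np.array([x,y,z])-p)/.2).round(3),'turn',((R.inv()*T).as_rotvec()/(np.pi/2)).round(3))
E
python3 go.py .5996 .0388 .15 -.18
```

```text
t 1.1 pos [ 0.4445 -0.1788  0.187 ] F [ 0.93 -0.78  0.01] open 0.0178 q [-0.49 -0.2   1.81  0.    1.53  0.81]
shift [ 1.036 -0.843  0.185] turn [-0.     0.     0.285]
```

Request:
{"fn": "jog_arm", "kwargs": {"rows": [[[0.9,-0.75,0],[0,0,0.28]],[[0.9,-0.75,0],[0,0,0.28]],[[0.9,-0.75,0],[0,0,0.28]],[[0.9,-0.75,0],[0,0,0.28]],[[0.9,-0.75,0],[0,0,0.28]]]}}

```text
t: 1.6
tool_pos: [0.5776, 0.0122, 0.1868]
orientation: [3.13, -0.273, -0.001]
force: [0.3, -0.9, 0.2]
opening: 0.0006
gripper_force: 0.0
```

```bash
python3 go.py .5996 .0388 .112 -.18
```

```text
t 1.6 pos [0.5776 0.0122 0.1868] F [ 0.29 -0.88  0.19] open 0.0006 q [-0.07  0.07  1.55 -0.    1.52  1.68]
shift [ 0.085 -0.15   0.374] turn [0.    0.    0.004]
```

Request:
{"fn": "jog_arm", "kwargs": {"rows": [[[0.08,-0.14,0.2],[0,0,0]],[[0.08,-0.14,0.37],[0,0,0]],[[0.08,-0.14,0.37],[0,0,0]],[[0.08,-0.14,0.37],[0,0,0]]]}}

```text
t: 2.0
tool_pos: [0.5965, 0.035, 0.1127]
orientation: [3.13, -0.27, -0.004]
force: [0.5, 0.0, 0.9]
opening: 0.0006
gripper_force: 0.0
```

```bash
python3 go.py .5996 .0388 .098 -.18; python3 -c "
from h import *
a=snap('scene','s1')['frame'][60:260,200:440]; b=snap('top','t1')['frame'][130:270,100:300]
cv2.imwrite('pics/c1.png',cv2.cvtColor(np.hstack([cv2.resize(a,(400,333)),cv2.resize(b,(400,333))]),cv2.COLOR_RGB2BGR))"
```

```text
t 2.0 pos [0.5965 0.035  0.1127] F [0.53 0.04 0.93] open 0.0006 q [-0.03  0.17  1.58 -0.    1.39  1.72]
shift [ 0.012 -0.021  0.073] turn [0.    0.002 0.005]
```

View pics/c1.png

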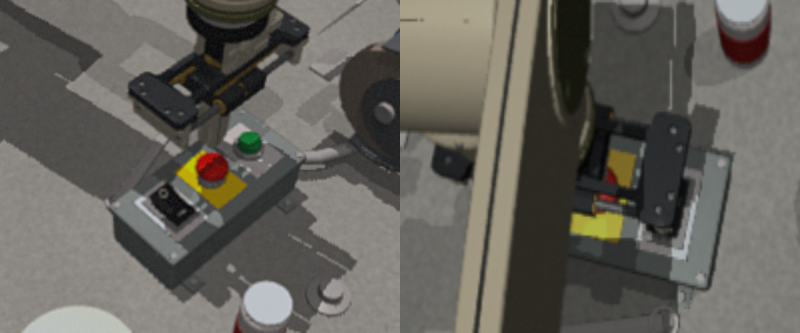

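The fingertips (about 212,145 in the left crop) hang just over the red head (212,165). Now pressing stop and lifting.

Request:
{"fn": "jog_arm", "kwargs": {"rows": [[[0.01,-0.02,0.03],[0,0,0]],[[0.01,-0.02,0.05],[0,0,0]],[[0.01,-0.02,0.07],[0,0,0]],[[0.01,-0.02,0.075],[0,0,0]],[[0.01,-0.02,0.075],[0,0,0]]]}}

```text
t: 2.6
tool_pos: [0.5999, 0.0387, 0.0979]
orientation: [3.13, -0.27, -0.001]
force: [1.3, -0.6, -0.1]
opening: 0.0004
gripper_force: 0.0
```

Request:
{"fn": "jog_arm", "kwargs": {"rows": [[[0,0,0.01],[0,0,0]],[[0,0,0.02],[0,0,0]],[[0,0,0.02],[0,0,0]]]}}

```text
t: 2.9
tool_pos: [0.6, 0.0388, 0.0938]
orientation: [3.13, -0.27, -0.001]
force: [0.6, -0.1, 0.3]
opening: 0.0002
gripper_force: 0.0
```

```bash
python3 go.py .5996 .0388 .098 -.18; python3 -c "
from h import *
a=snap('scene','s2')['frame'][90:240,240:440]
cv2.imwrite('pics/c2.png',cv2.cvtColor(cv2.resize(a,(800,600),interpolation=cv2.INTER_CUBIC),cv2.COLOR_RGB2BGR))"
```

```text
t 2.9 pos [0.6    0.0388 0.0938] F [ 0.58 -0.11  0.28] open 0.0002 q [-0.02  0.2   1.59 -0.    1.36  1.72]
shift [-0.002  0.001 -0.021] turn [0.    0.    0.005]
```

View pics/c2.png

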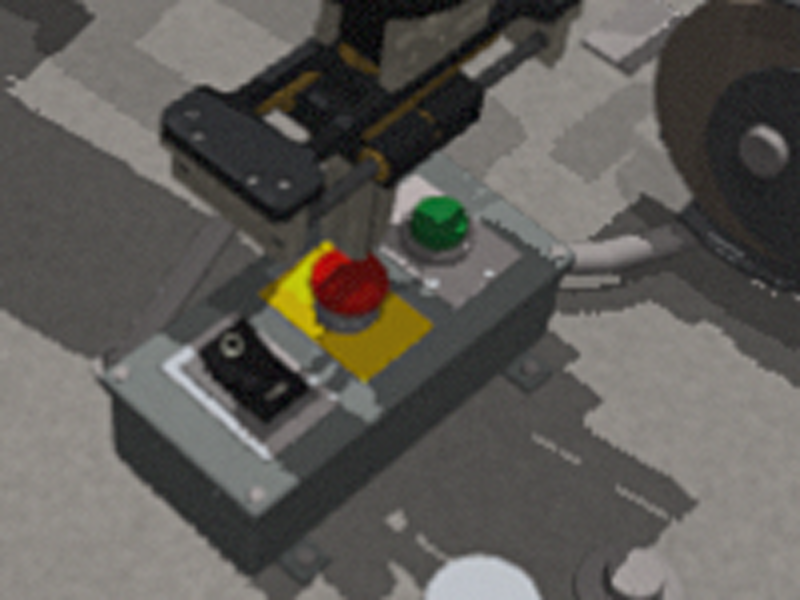

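The red head (350,285) looks intact and the fingertips (370,250) end at or behind its rear edge. I'll check this by projecting the TCP.

```bash
python3 - <<'E'
from h import *
def proj(c,X):
    f=210/np.tan(np.radians(c['vertical_fov'])/2); p=np.array(c['R'])@X+c['t']; s=p[:2]/p[2]; s=s*(1+c['k1']*(s@s)); return (s*f+[c['cx'],c['cy']]).round(1)
for n in('s2','s1','scene0'):
    c=load(n)
    h=cv2.cvtColor(c['frame'],cv2.COLOR_RGB2HSV).astype(int); m=((h[...,0]<8)|(h[...,0]>172))&(h[...,1]>150)
    yy,xx=np.nonzero(m[140:180,305:350]); print(n,len(xx),xx.min()+305,xx.max()+305,yy.min()+140,yy.max()+140)
for X in [(.6,.0388,.0938),(.5996,.0388,.104),(.5996,.0388,.072)]: 
    q=proj(c,np.array(X)); print(X,q,'crop',(q-[240,90])*4)
c=snap('top','t2');h=c['frame'][150:250,160:260]
a=load('s2')['frame'][120:190,290:370]
cv2.imwrite('pics/c3.png',cv2.cvtColor(np.hstack([cv2.resize(np.clip(a*2.0,0,255).astype('uint8'),(400,350)),cv2.resize(np.clip(h*2.,0,255).astype('uint8'),(350,350))]),cv2.COLOR_RGB2BGR))
E
```

```text
s2 233 318 336 152 168
s1 251 318 336 152 168
scene0 255 318 336 152 168
(0.6, 0.0388, 0.0938) [326.7 161.5] crop [346.8 286. ]
(0.5996, 0.0388, 0.104) [326.9 158.1] crop [347.6 272.4]
(0.5996, 0.0388, 0.072) [325.6 168.2] crop [342.4 312.8]
```

View pics/c3.png

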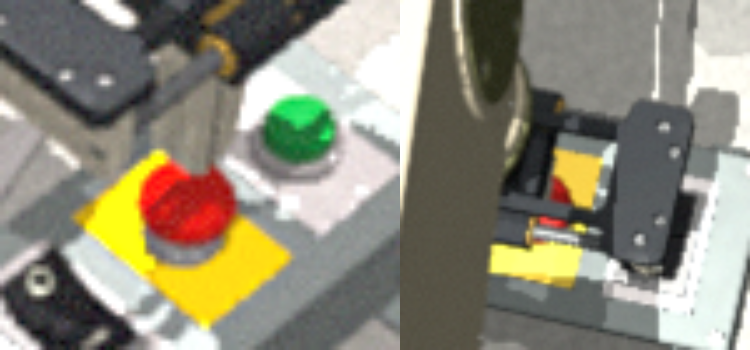

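Request:
{"fn": "jog_arm", "kwargs": {"rows": [[[0,0,0.01],[0,0,0]],[[0,0,0.02],[0,0,0]],[[0,0,0.02],[0,0,0]]]}}

```text
t: 3.3
tool_pos: [0.5999, 0.0388, 0.0897]
orientation: [3.13, -0.27, -0.001]
force: [-0.3, -0.2, 0.4]
opening: 0.0002
gripper_force: 0.0
```

Request:
{"fn": "jog_arm", "kwargs": {"rows": [[[0,0,0.01],[0,0,0]],[[0,0,0.02],[0,0,0]],[[0,0,0.02],[0,0,0]]]}}

```text
t: 3.6
tool_pos: [0.6, 0.0388, 0.0857]
orientation: [3.13, -0.27, -0.001]
force: [0.5, 0.3, -0.4]
opening: 0.0006
gripper_force: 0.0
```

```bash
python3 - <<'E'
from h import *
s=robot.read_state(); print(s['tool_pos'],s['force'],s['wrist_torque'])
a=snap('scene','s3')['frame'][120:190,290:370]; b=load('s1')['frame'][120:190,290:370]
cv2.imwrite('pics/c4.png',cv2.cvtColor(np.hstack([cv2.resize(np.clip(x*1.6,0,255).astype('uint8'),(400,350),interpolation=cv2.INTER_NEAREST) for x in (b,a)]),cv2.COLOR_RGB2BGR))
E
```

```text
[0.59995828 0.03879209 0.08573746] [ 0.53928322  0.28787728 -0.40537045] [ 0.06848577  0.00831987 -0.00186315]
```

View pics/c4.png

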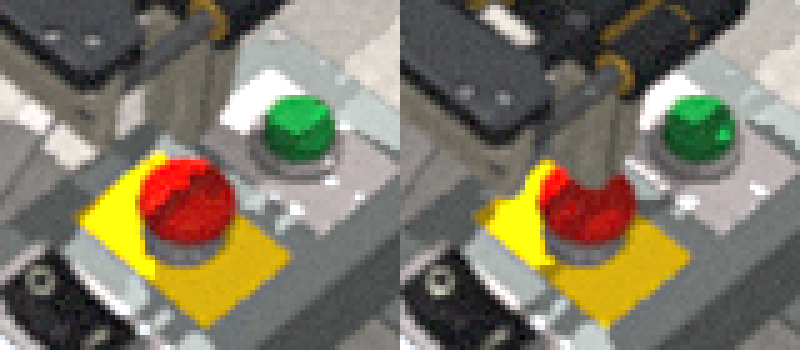

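In the right crop the fingertip now covers the head's top (595,190), so the closed fingers end about 18 mm short of the nominal TCP. I'll keep going down and watch the force.

Request:
{"fn": "jog_arm", "kwargs": {"rows": [[[0,0,0.01],[0,0,0]],[[0,0,0.02],[0,0,0]],[[0,0,0.02],[0,0,0]]]}}

```text
t: 3.95
tool_pos: [0.6, 0.0388, 0.0818]
orientation: [3.13, -0.27, -0.001]
force: [0.1, -0.1, -0.3]
opening: 0.0004
gripper_force: 0.0
```

Request:
{"fn": "jog_arm", "kwargs": {"rows": [[[0,0,0.01],[0,0,0]],[[0,0,0.02],[0,0,0]],[[0,0,0.02],[0,0,0]]]}}

```text
t: 4.25
tool_pos: [0.6, 0.0388, 0.0778]
orientation: [3.13, -0.27, -0.001]
force: [0.0, 0.0, 1.0]
opening: 0.0003
gripper_force: 0.0
```

Request:
{"fn": "jog_arm", "kwargs": {"rows": [[[0,0,0.01],[0,0,0]],[[0,0,0.015],[0,0,0]],[[0,0,0.015],[0,0,0]]]}}

```text
t: 4.55
tool_pos: [0.6001, 0.0388, 0.075]
orientation: [3.13, -0.27, -0.001]
force: [-0.3, 0.5, 0.3]
opening: 0.0004
gripper_force: 0.0
```

```bash
python3 - <<'E'
from h import *
a=snap('scene','s4')['frame'][120:190,290:370]; b=snap('top','t4')['frame'][150:250,160:260]
s=robot.read_state(); print(s['tool_pos'],s['force'],s['wrist_torque'])
cv2.imwrite('pics/c5.png',cv2.cvtColor(np.hstack([cv2.resize(np.clip(x*1.6,0,255).astype('uint8'),(400,350),interpolation=cv2.INTER_NEAREST) for x in (a,b)]),cv2.COLOR_RGB2BGR))
E
```

```text
[0.60023303 0.03881184 0.07522802] [-0.12557429 -0.19460101  0.63332447] [ 0.10679942  0.02646545 -0.01190493]
```

View pics/c5.png

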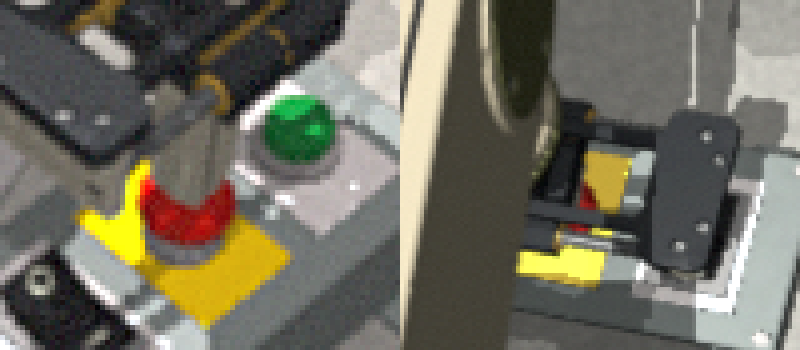

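Request:
{"fn": "jog_arm", "kwargs": {"rows": [[[0,0,0.01],[0,0,0]],[[0,0,0.02],[0,0,0]],[[0,0,0.02],[0,0,0]]]}}

```text
t: 4.95
tool_pos: [0.6005, 0.0388, 0.0713]
orientation: [-3.13, 0.27, -0.001]
force: [0.5, 0.0, 1.5]
opening: 0.0004
gripper_force: 1.1
```

```bash
python3 - <<'E'
from h import *
def proj(c,X):
    f=210/np.tan(np.radians(c['vertical_fov'])/2); p=np.array(c['R'])@X+c['t']; s=p[:2]/p[2]; s=s*(1+c['k1']*(s@s)); return (s*f+[c['cx'],c['cy']]).round(1)
c=load('s4')
ex=np.array([np.cos(-.18),np.sin(-.18),0]); ey=np.array([-ex[1],ex[0],0])
for z in(.075,.09,.104,.16):
    print(z,[list(proj(c,np.array([.6,.0388,z])+a*.0075*ex+b*.0175*ey)) for a,b in((1,-1),(1,1),(-1,-1),(-1,1))])
for n in('scene0','s2','s4'):
    c=load(n); h=cv2.cvtColor(c['frame'],cv2.COLOR_RGB2HSV).astype(int); m=((h[...,0]<8)|(h[...,0]>172))&(h[...,1]>150)
    print(n,[int(np.nonzero(m[140:185,u])[0].max()+140) for u in (320,323,326,329,332,334)])
E
```

```text
0.075 [[np.float64(322.5), np.float64(174.5)], [np.float64(334.7), np.float64(164.8)], [np.float64(317.0), np.float64(170.0)], [np.float64(329.3), np.float64(160.5)]]
0.09 [[np.float64(323.0), np.float64(169.9)], [np.float64(335.5), np.float64(160.1)], [np.float64(317.5), np.float64(165.4)], [np.float64(329.9), np.float64(155.7)]]
0.104 [[np.float64(323.6), np.float64(165.4)], [np.float64(336.2), np.float64(155.6)], [np.float64(317.9), np.float64(160.9)], [np.float64(330.5), np.float64(151.2)]]
0.16 [[np.float64(325.9), np.float64(146.3)], [np.float64(339.2), np.float64(136.2)], [np.float64(319.9), np.float64(141.6)], [np.float64(333.2), np.float64(131.7)]]
scene0 [166, 167, 168, 168, 167, 165]
s2 [165, 167, 168, 168, 167, 165]
s4 [165, 167, 168, 168, 167, 165]
```

Contact is starting: 1.5 N, and the near tip edge at (330,161) matches z = 0.104. The real tip is therefore about 30 mm above the reported TCP, so I'll press from here.

Request:
{"fn": "jog_arm", "kwargs": {"rows": [[[0,0,0.01],[0,0,0]],[[0,0,0.02],[0,0,0]],[[0,0,0.02],[0,0,0]]]}}

```text
t: 5.25
tool_pos: [0.6005, 0.0388, 0.0673]
orientation: [-3.13, 0.27, -0.001]
force: [0.4, 0.3, 4.1]
opening: 0.0006
gripper_force: 2.2
```

Request:
{"fn": "jog_arm", "kwargs": {"rows": [[[0,0,0.01],[0,0,0]],[[0,0,0.015],[0,0,0]],[[0,0,0.015],[0,0,0]]]}}

```text
t: 5.55
tool_pos: [0.6008, 0.0388, 0.0667]
orientation: [3.13, -0.27, 0.002]
force: [-7.0, 0.0, 19.0]
opening: 0.0002
gripper_force: 9.3
```

Stop is fully in (19 N at the end stop, z 0.0667). Lifting.

Request:
{"fn": "jog_arm", "kwargs": {"rows": [[[0,0,-0.2],[0,0,0]],[[0,0,-0.2],[0,0,0]],[[0,0,-0.2],[0,0,0]]]}}

```text
t: 5.85
tool_pos: [0.601, 0.0388, 0.1052]
orientation: [-3.13, 0.27, -0.003]
force: [-0.3, 1.2, -0.5]
opening: 0.0007
gripper_force: 0.0
```

```bash
python3 - <<'E'
from h import *
c=load('top0'); print(onz(c,231.6,223.4,.091),onz(load('scene0'),240+232/4,90+345/4,.091))
E
python3 go.py .574 -.0236 .075 -.18
```

```text
[ 0.57394704 -0.02411514  0.091     ] [ 0.57470381 -0.02150111  0.091     ]
t 5.85 pos [0.601  0.0388 0.1052] F [-0.27  1.23 -0.47] open 0.0007 q [-0.02  0.19  1.58  0.    1.38  1.72]
shift [-0.08   0.331  0.151] turn [-0.    -0.001  0.005]
```

Request:
{"fn": "jog_arm", "kwargs": {"rows": [[[-0.08,0.33,0],[0,0,0]],[[-0.08,0.33,0],[0,0,0]],[[-0.08,0.33,0.1],[0,0,0]],[[-0.08,0.33,0.15],[0,0,0]],[[-0.08,0.33,0.15],[0,0,0]]]}}

```text
t: 6.35
tool_pos: [0.5707, -0.0231, 0.071]
orientation: [-3.13, 0.27, 0.009]
force: [-0.3, -0.0, -1.4]
opening: 0.0006
gripper_force: 0.0
```

```bash
python3 go.py .574 -.0236 .055 -.18; python3 - <<'E'
from h import *
a=snap('scene','s5')['frame'][135:205,265:345]; b=snap('top','t5')['frame'][150:250,180:280]
cv2.imwrite('pics/c6.png',cv2.cvtColor(np.hstack([cv2.resize(np.clip(x*1.6,0,255).astype('uint8'),(400,350),interpolation=cv2.INTER_NEAREST) for x in (a,b)]),cv2.COLOR_RGB2BGR))
E
```

```text
t 6.35 pos [ 0.5707 -0.0231  0.071 ] F [-0.27 -0.03 -1.43] open 0.0006 q [-0.13  0.14  1.69  0.    1.31  1.61]
shift [ 0.017 -0.     0.08 ] turn [0.    0.004 0.005]
```

View pics/c6.png

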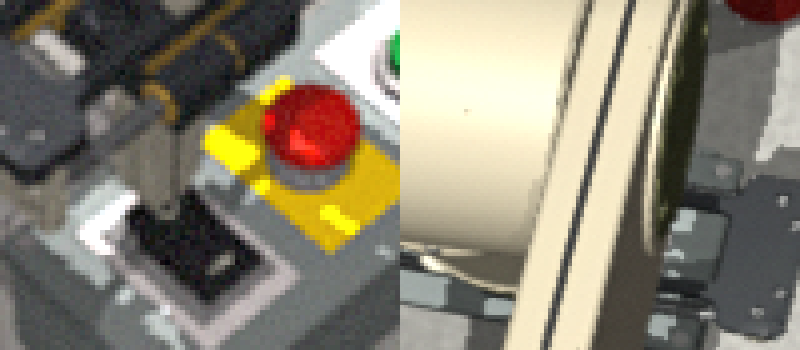

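The stop button (310,125) is back out and the fingertips (165,205) sit over the ring end of the rocker. Pushing it down.

Request:
{"fn": "jog_arm", "kwargs": {"rows": [[[0.01,0,0.03],[0,0,0]],[[0.01,0,0.05],[0,0,0]],[[0.01,0,0.07],[0,0,0]],[[0.01,0,0.08],[0,0,0]],[[0.01,0,0.08],[0,0,0]]]}}

```text
t: 6.95
tool_pos: [0.5748, -0.0237, 0.0577]
orientation: [3.13, -0.27, -0.001]
force: [-0.7, -0.5, -0.6]
opening: 0.0008
gripper_force: 0.0
```

Request:
{"fn": "jog_arm", "kwargs": {"rows": [[[0,0,0.01],[0,0,0]],[[0,0,0.015],[0,0,0]],[[0,0,0.015],[0,0,0]]]}}

```text
t: 7.25
tool_pos: [0.5751, -0.0238, 0.0551]
orientation: [-3.13, 0.27, 0.0]
force: [0.5, -0.1, -0.4]
opening: 0.0006
gripper_force: 0.0
```

Request:
{"fn": "jog_arm", "kwargs": {"rows": [[[0,0,0.01],[0,0,0]],[[0,0,0.015],[0,0,0]],[[0,0,0.015],[0,0,0]]]}}

```text
t: 7.55
tool_pos: [0.5754, -0.0238, 0.0546]
orientation: [3.13, -0.27, 0.001]
force: [-10.0, 0.8, 17.7]
opening: 0.0006
gripper_force: 9.0
```

Firm stop at z 0.0546, where the off position was expected (0.055). I'll lift and start turning for the start button.

Request:
{"fn": "jog_arm", "kwargs": {"rows": [[[0,0,-0.2],[0,0,0]],[[0,0,-0.3],[0,0,0]],[[0,0,-0.3],[0,0,0]],[[0,0,-0.3],[0,0,0]]]}}

```text
t: 7.95
tool_pos: [0.5755, -0.0239, 0.1124]
orientation: [3.13, -0.27, 0.002]
force: [0.4, -0.1, -0.3]
opening: 0.0004
gripper_force: 0.0
```

```bash
python3 go.py .6115 .1037 .10 1.39; python3 - <<'E'
from h import *
a=snap('scene','s6')['frame'][135:205,265:345]
cv2.imwrite('pics/c7.png',cv2.cvtColor(np.hstack([cv2.resize(np.clip(x*2.5,0,255).astype('uint8'),(400,350),interpolation=cv2.INTER_NEAREST) for x in (load('scene0')['frame'][135:205,265:345],a)]),cv2.COLOR_RGB2BGR))
E
```

```text
t 7.95 pos [ 0.5755 -0.0239  0.1124] F [ 0.38 -0.13 -0.31] open 0.0004 q [-0.13  0.11  1.65 -0.    1.38  1.61]
shift [ 0.068 -0.659  0.062] turn [ 0.    -0.001 -0.994]
```

View pics/c7.png

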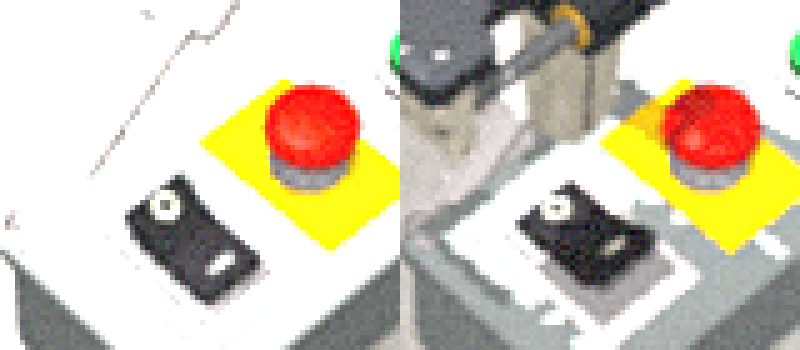

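The rocker has flipped: its bar end (right crop, 620,260) now stands up. On to start, turned 90° for grinder clearance.

Request:
{"fn": "jog_arm", "kwargs": {"rows": [[[0,0,0],[0,0,-0.99]],[[0,0,0],[0,0,-0.99]],[[0,0,0],[0,0,-0.99]],[[0,0,0],[0,0,-0.99]],[[0,0,0],[0,0,-0.99]]]}}

```text
t: 8.5
tool_pos: [0.5738, -0.0237, 0.11]
orientation: [-3.007, -0.904, 0.005]
force: [0.3, 0.5, 0.6]
opening: 0.0005
gripper_force: 0.0
```

Request:
{"fn": "jog_arm", "kwargs": {"rows": [[[0,0,0],[0,0,-0.5]],[[0,0,0],[0,0,-0.5]],[[0,0,0],[0,0,-0.5]],[[0,0,0],[0,0,-0.5]],[[0,0,0],[0,0,-0.5]]]}}

```text
t: 9.0
tool_pos: [0.5738, -0.0236, 0.11]
orientation: [-2.466, -1.942, 0.004]
force: [-0.6, -0.1, 0.2]
opening: 0.0002
gripper_force: 0.0
```

```bash
python3 go.py .6115 .1037 .08 1.39
```

```text
t 9.0 pos [ 0.5738 -0.0236  0.11  ] F [-0.56 -0.09  0.18] open 0.0002 q [-0.13  0.11  1.65  0.    1.38  0.11]
shift [0.663 0.035 0.15 ] turn [-0.002  0.    -0.036]
```

Request:
{"fn": "jog_arm", "kwargs": {"rows": [[[0.66,0.035,0],[0,0,-0.036]],[[0.66,0.035,0],[0,0,-0.036]],[[0.66,0.035,0],[0,0,-0.036]],[[0.66,0.035,0.1],[0,0,-0.036]],[[0.66,0.035,0.15],[0,0,-0.036]]]}}

```text
t: 9.5
tool_pos: [0.6117, 0.1036, 0.0786]
orientation: [-2.414, -2.006, 0.006]
force: [-0.0, 0.3, -1.0]
opening: 0.0006
gripper_force: 0.0
```

Request:
{"fn": "jog_arm", "kwargs": {"rows": [[[0,0,0.03],[0,0,0]]]}}

```text
t: 9.6
tool_pos: [0.6115, 0.1022, 0.073]
orientation: [-2.416, -2.003, 0.007]
force: [0.6, -0.1, 0.3]
opening: 0.0005
gripper_force: 0.0
```

```bash
python3 go.py .6115 .1037 .055 1.39
```

```text
t 9.6 pos [0.6115 0.1022 0.073 ] F [ 0.57 -0.15  0.26] open 0.0005 q [ 0.08  0.27  1.55 -0.    1.33  0.27]
shift [ 0.008 -0.001  0.09 ] turn [-0.003  0.001 -0.004]
```

Request:
{"fn": "jog_arm", "kwargs": {"rows": [[[0.005,0,0.03],[0,0,0]],[[0.005,0,0.05],[0,0,0]],[[0.005,0,0.07],[0,0,0]],[[0.005,0,0.08],[0,0,0]],[[0.005,0,0.08],[0,0,0]]]}}

```text
t: 10.1
tool_pos: [0.614, 0.1033, 0.0604]
orientation: [2.418, 2.005, 0.0]
force: [-0.3, -1.3, 0.9]
opening: 0.0004
gripper_force: 0.6
```

Request:
{"fn": "jog_arm", "kwargs": {"rows": [[[0,0,0.01],[0,0,0]],[[0,0,0.01],[0,0,0]]]}}

```text
t: 10.3
tool_pos: [0.6144, 0.1035, 0.0586]
orientation: [2.418, 2.005, 0.001]
force: [0.2, -0.8, 1.4]
opening: 0.0008
gripper_force: 1.0
```

Contact with start has begun. Pressing to the end stop.

Request:
{"fn": "jog_arm", "kwargs": {"rows": [[[0,0,0.01],[0,0,0]],[[0,0,0.02],[0,0,0]],[[0,0,0.025],[0,0,0]],[[0,0,0.025],[0,0,0]]]}}

```text
t: 10.7
tool_pos: [0.6145, 0.1036, 0.0548]
orientation: [2.418, 2.005, 0.001]
force: [-3.4, -1.9, 12.3]
opening: 0.0005
gripper_force: 5.8
```

Start bottomed out (12 N). Lift clear.

Request:
{"fn": "jog_arm", "kwargs": {"rows": [[[0,0,-0.2],[0,0,0]],[[0,0,-0.4],[0,0,0]],[[0,0,-0.5],[0,0,0]],[[0,0,-0.5],[0,0,0]],[[0,0,-0.5],[0,0,0]]]}}

```text
t: 11.2
tool_pos: [0.6137, 0.1038, 0.1526]
orientation: [-2.418, -2.005, 0.0]
force: [0.1, -0.9, -1.1]
opening: 0.0002
gripper_force: 0.0
```

```bash
python3 - <<'E'
from h import *
s=robot.read_state(); print(s['t'],s['tool_pos'],s['force'],np.abs(s['dq']).max())
print(robot.close_job())
E
```

```text
11.2 [0.61374051 0.10380498 0.15260343] [ 0.1088842  -0.92521858 -1.06919265] 0.036214050712310236
the job is handed in; nothing more can be done
None
```

I pressed stop fully in and released it, switched the mains rocker off (confirmed in the camera view), then pressed start fully in and released it; I handed the job in at 11.2 s with the arm clear, without a final picture and with no verdict returned.

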